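# Angle the crossbar past the post into its bay

### The job

Stow the aluminium crossbar in its wooden bay by pushing it along the bench: push one end in behind the steel post first, then swing the other end in, until the whole bar lies flat in the bay with its long side right back against the back rail. Only push the bar, never lift it off the bench or tip it over, and leave the bottle, the mug and the amber jar where they stand.

Things in the scene. Friction and masses are not known exactly. Their poses are not given: they have to be found in the camera images.
- bar: loose aluminium crossbar with a dark groove line along its top and yellow end caps, lying flat on the bench: 260 long, 36 wide, 24 high, about 0.35 kg, slides with ordinary friction. Origin: centre of its underside; its own y runs along its length, x across its width, z up. The two ends are alike
- bar_end_a (a point): centre of the bar's +y end face, 130 from the bar's middle, 12 above its underside
- bar_end_b (a point): centre of the bar's -y end face, 130 from the bar's middle, 12 above its underside
- bay: wooden U of battens 30 high, 18 thick, fixed on the bench, open towards the robot. Clear space 300 long (its y), 56 deep (its x). Origin: centre of the clear space at bench height; x points from the open mouth (x = -28) to the back rail (face at x = +28); cheeks' inner faces at y = +150 and -150. The bar lies against the back rail when its centre line is at x = +10
- post: upright steel post fixed in the bench, diameter 16, 50 high, about 48 in front of the bay's centre line (12 clear to the mouth plane) and about 90 left or right of its middle. Origin: centre of its foot. The bar starts in front of the bay, shifted to the other side; it goes in behind the post at a slant of about 15 to 20 degrees, then lengthwise. The flat brass disc is an unused socket, no obstacle
- bottle: bystander: white plastic bottle with red cap, diameter 56, 115 high, loose, standing beyond one end of the bay. Origin: centre of its underside
- mug: bystander: white mug, diameter 76, 88 high, loose, standing beyond the other end of the bay. Origin: centre of its underside
- jar: bystander: amber jar with black lid, diameter 50, 55 high, loose, standing behind the bay's back rail. Origin: centre of its underside

How it is judged:
On the way:
1. one end of the bar is in the bay near the post while the other end is still well outside the mouth (((x of bar_end_a in the frame of bay above -0.015 m and x of bar_end_b in the frame of bay below -0.035 m and horizontal distance between bar_end_a and post below 0.11 m) or (x of bar_end_b in the frame of bay above -0.015 m and x of bar_end_a in the frame of bay below -0.035 m and horizontal distance between bar_end_b and post below 0.11 m))), for 0.1 s.
At the end, for the whole second after the job is handed in: The bar lies flat and at rest between the cheeks, both its ends within 7 mm of lying against the back rail (end centres at bay x over 3 mm, 10 mm being hard against it) (x of bar_end_a in the frame of bay between 0.003 and 0.016 m and y of bar_end_a in the frame of bay between -0.153 and 0.153 m and x of bar_end_b in the frame of bay between 0.003 and 0.016 m and y of bar_end_b in the frame of bay between -0.153 and 0.153 m and angle between the y axis of bar and the y axis of bay, either way round below 0.06 rad and angle between bar's own z axis and vertical below 0.05 rad and height (world z) of bar below 0.005 m and linear speed of bar below 0.01 m/s and angular speed of bar below 0.05 rad/s); the robot touches nothing.
It fails at once if the bar is lifted (middle of its underside over 12 mm up) (height (world z) of bar above 0.012 m).
It fails at once if the bar is tipped (over 0.2 rad) (angle between bar's own z axis and vertical above 0.2 rad).
It fails at once if the bottle is moved over 15 mm (distance of bottle from where it was at the start of the episode above 0.015 m).
It fails at once if the mug is moved over 15 mm (distance of mug from where it was at the start of the episode above 0.015 m).
It fails at once if the amber jar is moved over 15 mm (distance of jar from where it was at the start of the episode above 0.015 m).
It also fails if it takes over 61 s, if anything falls off the work surface, if the arm or the gripper's body presses on something with over 40 N, if the wrist force passes 120 N, or if a joint passes its speed limit or range.

### The arm

A 6-joint arm with a two-finger parallel gripper is mounted at the origin on the work surface. World frame = base frame: x ahead of the robot, y to its left, z up, the work surface at z = 0. Lengths are in m, angles in rad, forces in N, time in s.
With the tool pointing down it reaches from about 0.425 to 0.95 m from the base axis. Payload 3.5 kg.
Tool frame: the origin (TCP) lies at the very end of the fingers, on their centre line; the grasp point (between the pads) lies 19 mm behind it; x points along the fingers, z is the direction in which the jaws open and shut, and the axes are right-handed (so a half turn about x gives the same grasp; the last joint's range is limited). The gripper opens to 85 mm and grips with 20 to 120 N. Pads are 22 mm wide; open, the fingers measure 114 mm over their backs; the gripper's body (76 mm by 85 mm) begins 54 mm behind the grasp point. The pads swing forward as they close: fully open they stand 13 mm farther back than shut.
Start: joints at [-1.371, 0.286, 1.577, -0, 1.279, -0.15], TCP at [0.231, -0.634, 0.231] pointing down, gripper open.
Joint ranges: [-2.77, 2.77], [-0.9, 2.22], [0.21, 2.48], [-1.53, 4.67], [0.24, 2.81], [-2.84, 2.84]. Speed limits (rad/s): [2.79, 2.79, 3.14, 3.14, 3.14, 3.14].

### API

Orientations are given as a unit quaternion [x, y, z, w].
In Python, from plant import ctrl, cams gives the robot as it stands.
- The arm moves only by the tool play_rows, never from a script. Its argument "rows" is a list of rows, each a list of 3 entries, a list of its own where there are three numbers: the opening in per cent of the stroke, from 0 (shut) to 100 (fully open), then the shift along the tool's x, y, z in units of 0.3 m (1.0 is 0.3 m), then the turn, a rotation vector about the tool's x, y, z in units of pi/2 rad (1.0 is pi/2 rad). A call has 1 to 10 rows; each row is the pose to reach, as a shift and turn from the pose commanded when the call began, along the tool's axes at that moment; what a row does not reach only later rows make up. A row lasts 1/12 s, in which the tool goes at most 41.7 mm and 7.16 degrees, less where a joint would pass 70% of its speed; a pose out of reach is approached as far as the arm can. A call with a number of a shift or a turn outside -1 to 1 is refused whole. A call with a gripper value outside its range is refused whole. The fingers move at their own pace and stop on an object; "force" is the grip in N (left out, the last holds). Time passes only in rows, so rows that repeat a pose let the fingers close. It gives the time, the measured TCP pose, the force and the opening at its end, in the units of the state.
- ctrl.get_state(): the state, without advancing time (a new reading comes with each control period).
- cams.read_camera(name): name is "side" or "top" or "wrist"; returns a dict with "color" (480x640x3 uint8, red, green, blue), "fx", "fy", "cx", "cy" (pixels), "view" (4x4, takes a point from world to camera coordinates). Camera axes: x right, y down, z forward; pixel columns grow to the right and rows downward; lengths in m; the calibration is good to about 2 mm. A picture is of the moment at which its call begins. There is no depth.
- ctrl.sign_off(): hands the job in, once; it reports no verdict.
The state is a dict: "time": time; "qpos": joint angles; "dq": joint speeds; "joint_efforts": joint torques, N m; "eef_pos": TCP position; "tcp_rot": TCP orientation; "contact_force": force on the tool from outside, world axes, zero at the start; "wrist_torque": the same for the moment, N m; "opening": opening from 0.0 (shut) to 1.0 (fully open).
Only numpy, scipy, OpenCV 4.12 (cv2) and the standard library are available. Lean on these libraries where they do the work, as an engineer would, in place of code of your own. Each camera call takes 0.05 s, during which the arm holds its last target. There are 200 camera calls.

## Working session

There is one attempt and no reset: what is moved stays moved. The work goes in short steps, Python scripts to look and compute and a tool call to move; the robot and the scene stay as the last step left them, time stands still between calls to the robot, and variables do not carry over. Pictures are saved under pics/ and viewed, about 8 in all and at most 12, crops included, and the job is handed in when it is done.

Besides the shell and the picture viewer there is one more tool, called after "Request:" as a command line: name --argument value ..., lists and objects as JSON in quotes. play_rows: Moves the arm, as the interface text tells. Shifts and turns lie within -1 to 1; 1 stands for 0.3 m of shift or pi/2 rad of turn. Its arguments: {"type":"object","properties":{"rows":{"type":"array"},"force":{"type":"number"}},"required":["rows"]}

```bash
mkdir -p pics; cat > h.py <<'E'
import numpy as np, cv2
from plant import ctrl, cams
from scipy.spatial.transform import Rotation as R
def shot(n,f,crop=None,s=1):
    d=cams.read_camera(n); im=d["color"][:,:,::-1]
    if crop: a,b,c,e=crop; im=im[b:e,a:c]
    im=cv2.resize(im,None,fx=s,fy=s,interpolation=cv2.INTER_CUBIC); cv2.imwrite("pics/"+f,im); np.save("pics/%s.npy"%n,{k:d[k] for k in d if k!="color"},allow_pickle=True)
    return d
def ray(n,u,v,z=0.):
    d=np.load("pics/%s.npy"%n,allow_pickle=True).item(); V=np.array(d["view"])
    r=V[:3,:3].T@np.array([(u-d["cx"])/d["fx"],(v-d["cy"])/d["fy"],1]); c=-V[:3,:3].T@V[:3,3]
    return (c+r*(z-c[2])/r[2])
def rel(p):  # world target -> shift in tool units
    s=ctrl.get_state(); return R.from_quat(s["tcp_rot"]).inv().apply(np.array(p)-s["eef_pos"])/0.3
E
python3 - <<'E'
from h import *
d=shot("top","t1.png"); s=ctrl.get_state()
print(s["eef_pos"],R.from_quat(s["tcp_rot"]).as_matrix().round(3),s["time"],s["opening"])
print(np.array(d["view"]).round(3))
E
```

```text
[ 0.2312471  -0.63344566  0.22994095] [[-0.     0.939  0.343]
 [ 0.002  0.343 -0.939]
 [-1.     0.    -0.002]] 0.05 1.0011565420949637
[[-0.014 -1.     0.016 -0.009]
 [-0.993  0.012 -0.117  0.62 ]
 [ 0.117 -0.018 -0.993  1.089]
 [ 0.     0.     0.     1.   ]]
```

View pics/t1.png

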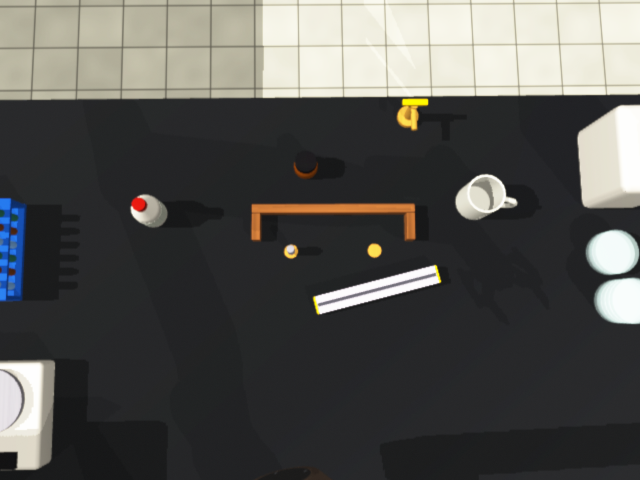

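The bay spans u 252–414 at v 205–240, with the post on the left at (291,250) and the brass disc at (375,250). The bar runs from (316,305) to (438,273). I'll enlarge this area.

```bash
python3 - <<'E'
from h import *
shot("top","t2.png",(240,190,450,330),3.8)
E
```

```text
(no output)
```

View pics/t2.png

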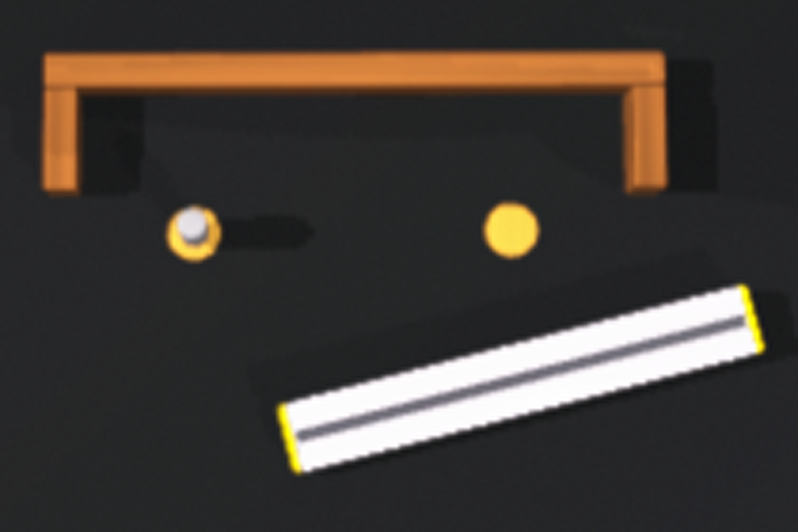

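```bash
cat >> h.py <<'E'
def cr(u,v,z,o=(240,190),s=3.8): return ray("top",o[0]+(u+.5)/s-.5,o[1]+(v+.5)/s-.5,z)
def bay():
    il,ir=cr(77,190,.03),cr(626,190,.03); bl,br=cr(78,88,.03),cr(626,91,.03)
    y=il-ir+bl-br; y[2]=0;y/=np.linalg.norm(y); x=np.array([y[1],-y[0],0])
    o=(il+ir+bl+br)/4; o[2]=0
    return o,x,y
E
python3 - <<'E'
from h import *
np.set_printoptions(precision=4,suppress=True)
o,x,y=bay(); B=lambda p:np.array([(p-o)@x,(p-o)@y])
print("bay",o,x,y)
for n,u,v,z in [("il",77,190,.03),("ir",626,190,.03),("bl",78,88,.03),("br",626,91,.03),("post",193,226,.05),("foot",193,233,0),("disc",511,230,0),("b1",279,405,.024),("b2",742,285,.024),("b3",763,352,.024),("b4",298,472,.024)]:
    p=cr(u,v,z); print(n,p,B(p))
for n,u,v,z in [("bottle",139,204,.115),("mug",487,192,.088),("jar",305,160,.055)]:
    p=ray("top",u,v,z); print(n,p,B(p))
E
```

```text
bay [ 0.6604 -0.0547  0.    ] [ 0.9999 -0.0147  0.    ] [0.0147 0.9999 0.    ]
il [0.6349 0.0934 0.03  ] [-0.0277  0.1477]
ir [ 0.6313 -0.2016  0.03  ] [-0.027  -0.1473]
bl [0.6903 0.0927 0.03  ] [0.0277 0.1478]
br [ 0.6853 -0.2034  0.03  ] [ 0.027  -0.1483]
post [0.6125 0.0309 0.05  ] [-0.0492  0.085 ]
foot [0.6142 0.0322 0.    ] [-0.0475  0.0863]
disc [ 0.6137 -0.1428  0.    ] [-0.0455 -0.0887]
b1 [ 0.5188 -0.0133  0.024 ] [-0.1422  0.0393]
b2 [ 0.5797 -0.2636  0.024 ] [-0.0777 -0.21  ]
b3 [ 0.5435 -0.2735  0.024 ] [-0.1137 -0.2204]
b4 [ 0.4832 -0.0229  0.024 ] [-0.1777  0.0292]
bottle [0.6945 0.3144 0.115 ] [0.0286 0.3696]
mug [ 0.7162 -0.3569  0.088 ] [ 0.0601 -0.3013]
jar [ 0.7933 -0.0005  0.055 ] [0.1321 0.0562]
```

Request:
play_rows --rows '[[0,[0,0.687,-0.793],[0.222,0,0]],[0,[0,0.687,-0.793],[0.222,0,0]],[0,[0,0.687,-0.793],[0.222,0,0]],[0,[0,0.687,-0.793],[0.222,0,0]],[0,[0,0.687,-0.793],[0.222,0,0]],[0,[0,0.687,-0.793],[0.222,0,0]],[0,[0,0.687,-0.793],[0.222,0,0]],[0,[0,0.687,-0.793],[0.222,0,0]],[0,[0,0.687,-0.793],[0.222,0,0]],[0,[0,0.687,-0.793],[0.222,0,0]]]'

```text
time: 0.93
eef_pos: [0.3437, -0.339, 0.2311]
tcp_rot: [0.499, 0.501, -0.499, 0.501]
contact_force: [-0.1, -0.8, -0.3]
opening: -0.001
```

Request:
play_rows --rows '[[0,[0,0.355,-0.98],[0,0,0]],[0,[0,0.355,-0.98],[0,0,0]],[0,[0,0.355,-0.98],[0,0,0]],[0,[0,0.355,-0.98],[0,0,0]],[0,[0,0.355,-0.98],[0,0,0]],[0,[0,0.355,-0.98],[0,0,0]],[0,[0,0.355,-0.98],[0,0,0]],[0,[0,0.355,-0.98],[0,0,0]],[0,[0,0.355,-0.98],[0,0,0]]]'

```text
time: 1.68
eef_pos: [0.4508, -0.0438, 0.2313]
tcp_rot: [0.499, 0.501, -0.499, 0.501]
contact_force: [0.3, -0.4, 0.9]
opening: -0.001
```

Request:
play_rows --rows '[[0,[0.4,0,0],[0,0,0]],[0,[0.4,0,0],[0,0,0]],[0,[0.4,0,0],[0,0,0]],[0,[0.6,0,0],[0,0,0]],[0,[0.6,0,0],[0,0,0]],[0,[0.735,0,0],[0,0,0]],[0,[0.735,0,0],[0,0,0]],[0,[0.735,0,0],[0,0,0]],[0,[0.735,0,0],[0,0,0]],[0,[0.735,0,0],[0,0,0]]]'

```text
time: 2.52
eef_pos: [0.452, -0.0472, 0.0135]
tcp_rot: [0.501, 0.498, -0.499, 0.502]
contact_force: [-0.2, 0.2, 0.7]
opening: -0.001
```

Request:
play_rows --rows '[[0,[0,0.04,0],[0,0,0]],[0,[0,0.08,0],[0,0,0]],[0,[0,0.11,0],[0,0,0]],[0,[0,0.14,0],[0,0,0]],[0,[0,0.17,0],[0,0,0]],[0,[0,0.2,0],[0,0,0]],[0,[0,0.23,0],[0,0,0]],[0,[0,0.26,0],[0,0,0]],[0,[0,0.28,0],[0,0,0]],[0,[0,0.28,0],[0,0,0]]]'

```text
time: 3.35
eef_pos: [0.5354, -0.046, 0.011]
tcp_rot: [0.5, 0.5, -0.499, 0.501]
contact_force: [0.3, 0.7, -0.2]
opening: 0.001
```

```bash
python3 - <<'E'
from h import *
shot("top","t3.png",(240,190,450,330),3.8)
E
```

```text
(no output)
```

View pics/t3.png

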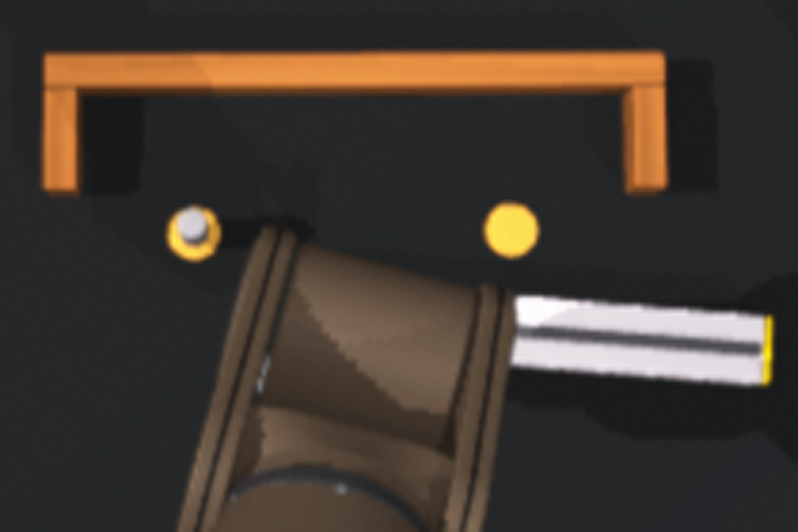

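The arm covers the left half, but the bar's right end is visible at crop (768,350). The slant has gone from −14.5° to about +4.5°, so I'll keep pushing.

Request:
play_rows --rows '[[0,[0,0.03,0],[0,0,0]],[0,[0,0.06,0],[0,0,0]],[0,[0,0.09,0],[0,0,0]],[0,[0,0.12,0],[0,0,0]],[0,[0,0.135,0],[0,0,0]],[0,[0,0.135,0],[0,0,0]],[0,[0,0.08,0],[0,0,0]],[0,[0,0,0],[0,0,0]],[0,[0,-0.1,0],[0,0,0]],[0,[0,-0.15,0],[0,0,0]]]'

```text
time: 4.23
eef_pos: [0.4856, -0.0452, 0.01]
tcp_rot: [0.499, 0.501, -0.5, 0.499]
contact_force: [0.5, 0.6, -0.7]
opening: -0.002
```

Request:
play_rows --rows '[[0,[-0.2,-0.1,0.1],[0,0,0]],[0,[-0.2,-0.1,0.4],[0,0,0]],[0,[-0.2,-0.1,0.8],[0,0,0]],[0,[-0.2,-0.1,1.0],[0,0,0]],[0,[-0.2,-0.1,1.0],[0,0,0]],[0,[-0.2,-0.1,1.0],[0,0,0]],[0,[-0.2,-0.1,1.0],[0,0,0]],[0,[-0.2,-0.1,1.0],[0,0,0]],[0,[-0.2,-0.1,1.0],[0,0,0]]]'

```text
time: 4.98
eef_pos: [0.4595, -0.3531, 0.0729]
tcp_rot: [-0.5, -0.496, 0.502, -0.502]
contact_force: [-0.7, -0.1, -0.4]
opening: -0.002
```

```bash
python3 - <<'E'
from h import *
shot("top","t4.png",(240,190,450,330),3.8)
E
```

```text
(no output)
```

View pics/t4.png

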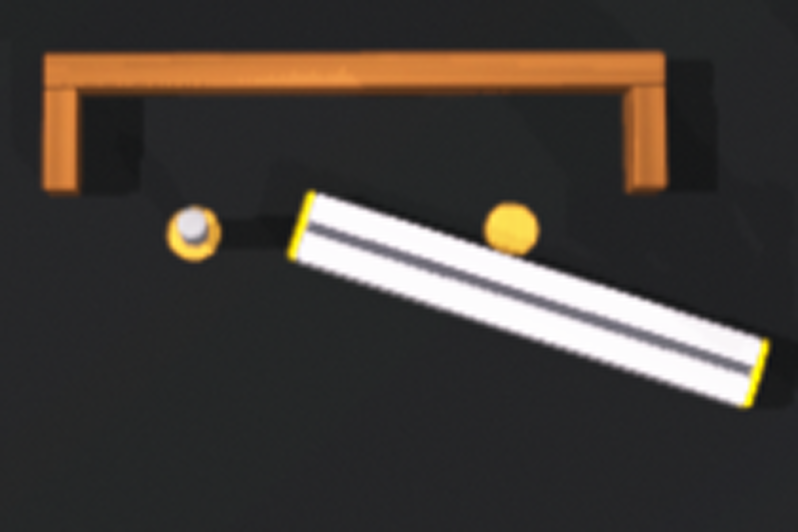

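The bar now slants the right way, with corners at crop (310,192), (768,341), (748,407) and (291,260). Its left end is just right of the post.

```bash
python3 - <<'E'
from h import *
np.set_printoptions(precision=4,suppress=True)
o,x,y=bay(); B=lambda p:np.array([(p-o)@x,(p-o)@y])
P=[cr(u,v,.024) for u,v in [(310,192),(768,341),(748,407),(291,260)]]
L=(P[0]+P[3])/2;Rr=(P[1]+P[2])/2;u=(L-Rr)/np.linalg.norm(L-Rr);c=(L+Rr)/2
print("L",L,B(L),"R",Rr,B(Rr),"c",c,B(c),"u",u,"slant bay",np.degrees(np.arctan2(B(u+o)[0],B(u+o)[1])),"world ang",np.degrees(np.arctan2(u[0],u[1])))
post=cr(193,229,.025); print(B(post))
s=ctrl.get_state();print(s["qpos"])
print("line at post y: x",B(c)[0]+(B(post)[1]-B(c)[1])*u[0]/u[1])
E
```

```text
L [ 0.6147 -0.0263  0.024 ] [-0.0462  0.0278] R [ 0.5318 -0.2703  0.024 ] [-0.1255 -0.2174] c [ 0.5733 -0.1483  0.024 ] [-0.0858 -0.0948] u [0.3217 0.9469 0.    ] slant bay 17.922913482520407 world ang 18.76310780206399
[-0.0481  0.0856]
[-0.8267  0.2558  1.9311 -0.0002  0.9512  0.7475]
line at post y: x -0.024517028191316056
```

Request:
play_rows --rows '[[0,[0,0.25,-0.71],[0.208,0,0]],[0,[0,0.25,-0.71],[0.208,0,0]],[0,[0,0.25,-0.71],[0.208,0,0]],[0,[0,0.25,-0.71],[0.208,0,0]],[0,[0,0.25,-0.71],[0.208,0,0]],[0,[0,0.25,-0.71],[0.208,0,0]],[0,[0,0.25,-0.71],[0.208,0,0]],[0,[0,0.25,-0.71],[0.208,0,0]],[0,[0,0.25,-0.71],[0.208,0,0]]]'

```text
time: 5.78
eef_pos: [0.5333, -0.1324, 0.0707]
tcp_rot: [-0.574, -0.413, 0.574, -0.413]
contact_force: [-0.5, -0.4, 0.2]
opening: -0.001
```

```bash
python3 - <<'E'
from h import *
s=ctrl.get_state(); print(s["eef_pos"],R.from_quat(s["tcp_rot"]).as_matrix().round(3))
c=np.array([.5733,-.1483]);v=np.array([.9469,-.3217])
for d in (.045,.0186): p=c-d*v; print(p,rel([*p,.011]))
E
```

```text
[ 0.53334604 -0.13240337  0.0707056 ] [[-0.     0.948 -0.319]
 [-0.    -0.319 -0.948]
 [-1.    -0.     0.   ]]
[ 0.5306895 -0.1338235] [ 0.19902213 -0.0068286   0.00726753]
[ 0.55568766 -0.14231638] [0.19899837 0.0811759  0.00751709]
```

Request:
play_rows --rows '[[0,[0.1,0,0],[0,0,0]],[0,[0.2,0,0],[0,0,0]],[0,[0.2,0,0.005],[0,0,0]],[0,[0.2,0.02,0.007],[0,0,0]],[0,[0.2,0.04,0.007],[0,0,0]],[0,[0.2,0.055,0.007],[0,0,0]],[0,[0.2,0.07,0.007],[0,0,0]],[0,[0.2,0.081,0.007],[0,0,0]],[0,[0.2,0.081,0.007],[0,0,0]],[0,[0.2,0.081,0.007],[0,0,0]]]'

```text
time: 6.62
eef_pos: [0.5572, -0.1429, 0.0116]
tcp_rot: [0.575, 0.411, -0.574, 0.413]
contact_force: [0.1, -0.4, -0.7]
opening: 0.002
```

Request:
play_rows --rows '[[0,[0,-0.1,0],[0,0,0]],[0,[0,-0.2,0.1],[0,0,0]],[0,[-0.2,-0.3,0.3],[0,0,0]],[0,[-0.2,-0.3,0.5],[0,0,0]],[0,[-0.2,-0.3,0.6],[0,0,0]],[0,[-0.2,-0.2,0.7],[0,0,0]],[0,[-0.2,-0.06,0.7],[0,0,0]],[0,[-0.2,-0.06,0.7],[0,0,0]],[0,[-0.2,-0.06,0.7],[0,0,0]]]'

```text
time: 7.37
eef_pos: [0.4748, -0.3411, 0.0733]
tcp_rot: [0.575, 0.408, -0.574, 0.415]
contact_force: [0.2, 0.2, 0.9]
opening: 0.0
```

```bash
python3 - <<'E'
from h import *
shot("top","t5.png",(240,190,450,330),3.8)
s=ctrl.get_state(); print(s["eef_pos"])
E
```

```text
[ 0.47326968 -0.33831239  0.07200886]
```

View pics/t5.png

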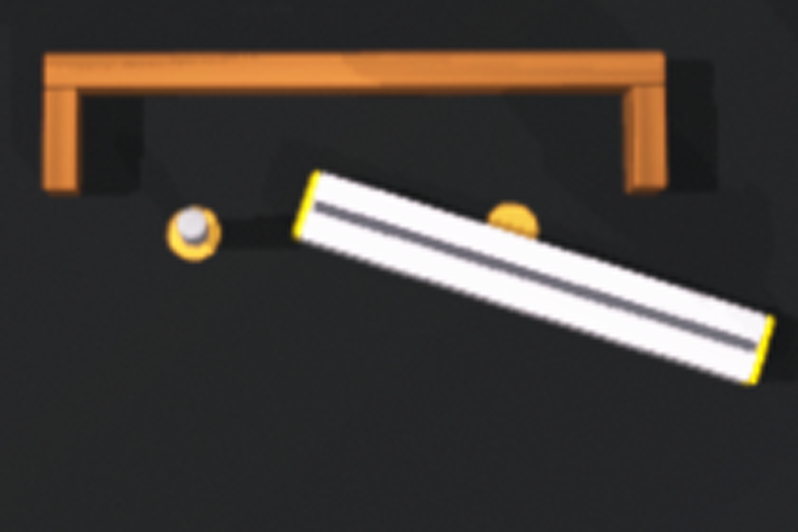

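The bar's corners are now at (316,170), (774,317), (754,384) and (296,238).

```bash
cat >> h.py <<'E'
def bar(c4):
    o,x,y=bay(); B=lambda p:np.array([(p-o)@x,(p-o)@y])
    P=[cr(u,v,.024) for u,v in c4]
    L=(P[0]+P[3])/2;Q=(P[1]+P[2])/2;u=(L-Q)/np.linalg.norm(L-Q);c=(L+Q)/2
    print("L",L,B(L),"R",Q,B(Q),"c",c,B(c),"u",u,"slant bay",np.degrees(np.arctan2(B(u+o)[0],B(u+o)[1])))
    print("line at post",B(c)[0]+(.088-B(c)[1])*(u@x)/(u@y)); return L,Q,c,u
E
python3 - <<'E'
from h import *
np.set_printoptions(precision=4,suppress=True)
L,Q,c,u=bar([(316,170),(774,317),(754,384),(296,238)])
for d in (.045,-.085): p=Q-d*u; print(p,rel([*p[:2],.011]))
E
```

```text
L [ 0.6266 -0.0294  0.024 ] [-0.0342  0.0248] R [ 0.5443 -0.2741  0.024 ] [-0.1129 -0.221 ] c [ 0.5855 -0.1517  0.024 ] [-0.0735 -0.0981] u [0.3187 0.9478 0.    ] slant bay 17.745775706383263
line at post -0.013993586905133214
[ 0.53   -0.3167  0.024 ] [ 0.2037  0.1552 -0.1293]
[ 0.5714 -0.1935  0.024 ] [ 0.203   0.1539 -0.5626]
```

Request:
play_rows --rows '[[0,[0,0.155,0],[0,0,0]],[0,[0.1,0.155,0],[0,0,0]],[0,[0.2,0.155,-0.05],[0,0,0]],[0,[0.203,0.155,-0.12],[0,0,0]],[0,[0.203,0.155,-0.17],[0,0,0]],[0,[0.203,0.155,-0.21],[0,0,0]],[0,[0.203,0.155,-0.25],[0,0,0]],[0,[0.203,0.155,-0.29],[0,0,0]],[0,[0.203,0.155,-0.33],[0,0,0]],[0,[0.203,0.155,-0.36],[0,0,0]]]'

```text
time: 8.25
eef_pos: [0.5516, -0.248, 0.0114]
tcp_rot: [0.574, 0.411, -0.574, 0.414]
contact_force: [-0.5, -2.9, 1.3]
opening: 0.005
```

Request:
play_rows --rows '[[0,[0,0,-0.03],[0,0,0]],[0,[0,0,-0.06],[0,0,0]],[0,[0,0,-0.09],[0,0,0]],[0,[0,0,-0.12],[0,0,0]],[0,[0,0,-0.15],[0,0,0]],[0,[0,0,-0.18],[0,0,0]],[0,[0,0,-0.2],[0,0,0]],[0,[0,0,-0.2],[0,0,0]],[0,[0,0,-0.1],[0,0,0]],[0,[0,0,0],[0,0,0]]]'

```text
time: 9.08
eef_pos: [0.5498, -0.2457, 0.0084]
tcp_rot: [0.574, 0.415, -0.574, 0.412]
contact_force: [1.0, -0.4, 0.5]
opening: -0.0
```

```bash
python3 - <<'E'
from h import *
shot("top","t6.png",(240,190,450,330),3.8)
s=ctrl.get_state(); print(s["eef_pos"])
E
```

```text
[ 0.548579   -0.25162271  0.00887199]
```

View pics/t6.png

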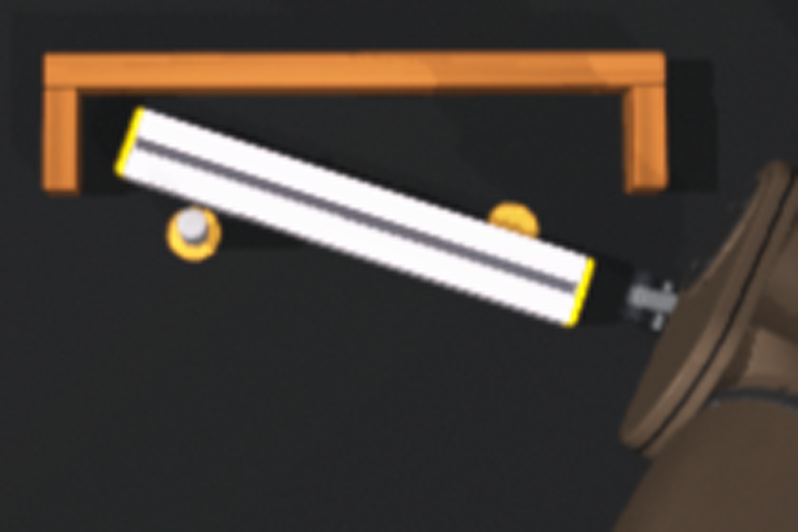

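The left end is in behind the post. The corners are at (138,107), (594,259), (573,326) and (117,176), and the right end fits inside the right cheek at u≈626.

```bash
python3 - <<'E'
from h import *
np.set_printoptions(precision=4,suppress=True)
L,Q,c,u=bar([(138,107),(594,259),(573,326),(117,176)])
v=np.array([u[1],-u[0],0])
# near face push near right end: staging and contact
for t,d in ((-.10,.06),(-.10,.029)): p=c+t*u-d*v; print(p,rel([*p[:2],.011]))
E
```

```text
L [0.6618 0.0665 0.024 ] [-0.0004  0.1213] R [ 0.5768 -0.1779  0.024 ] [-0.0818 -0.1244] c [ 0.6193 -0.0557  0.024 ] [-0.0411 -0.0016] u [0.3285 0.9445 0.    ] slant bay 18.336395755846052
line at post -0.011429169720189328
[ 0.5298 -0.1305  0.024 ] [-0.007  -0.1889 -0.3624]
[ 0.5591 -0.1406  0.024 ] [-0.0072 -0.0856 -0.3616]
```

Request:
play_rows --rows '[[0,[0,-0.1,0.05],[0,0,0]],[0,[0,-0.2,0.02],[0,0,0]],[0,[0,-0.22,-0.05],[0,0,0]],[0,[0,-0.22,-0.15],[-0.07,0,0]],[0,[0,-0.22,-0.25],[-0.14,0,0]],[0,[0,-0.22,-0.36],[-0.2,0,0]],[0,[0,-0.22,-0.36],[-0.2,0,0]],[0,[0,-0.22,-0.36],[-0.2,0,0]],[0,[0,-0.22,-0.36],[-0.2,0,0]]]'

```text
time: 9.88
eef_pos: [0.5218, -0.1242, 0.0091]
tcp_rot: [-0.503, -0.498, 0.503, -0.496]
contact_force: [-0.5, 0.4, -0.6]
opening: -0.001
```

```bash
python3 - <<'E'
from h import *
s=ctrl.get_state(); print(s["eef_pos"],R.from_quat(s["tcp_rot"]).as_matrix().round(3))
o,x,y=bay()
for b in ((-.07,-.095),(-.03,-.095)): print(rel([*(o+b[0]*x+b[1]*y)[:2],.010]))
E
```

```text
[ 0.52179451 -0.1241841   0.00914808] [[-0.002  1.    -0.012]
 [ 0.001 -0.012 -1.   ]
 [-1.    -0.002 -0.001]]
[-0.00328487  0.22518133  0.0790692 ]
[-0.00349352  0.35851401  0.07943384]
```

Request:
play_rows --rows '[[0,[0,0.05,0.08],[0,0,0]],[0,[0,0.09,0.08],[0,0,0]],[0,[0,0.12,0.08],[0,0,0]],[0,[0,0.15,0.08],[0,0,0]],[0,[0,0.18,0.08],[0,0,0]],[0,[0,0.21,0.08],[0,0,0]],[0,[0,0.24,0.08],[0,0,0]],[0,[0,0.27,0.08],[0,0,0]],[0,[0,0.3,0.08],[0,0,0]],[0,[0,0.32,0.08],[0,0,0]]]'

```text
time: 10.72
eef_pos: [0.6194, -0.1498, 0.01]
tcp_rot: [0.503, 0.497, -0.503, 0.497]
contact_force: [-0.1, 0.5, -0.5]
opening: -0.004
```

Request:
play_rows --rows '[[0,[0,0.015,0],[0,0,0]],[0,[0,0.03,0],[0,0,0]],[0,[0,0.045,0],[0,0,0]],[0,[0,0.05,0],[0,0,0]],[0,[0,0.05,0],[0,0,0]],[0,[0,0.05,0],[0,0,0]]]'

```text
time: 11.22
eef_pos: [0.6334, -0.1501, 0.01]
tcp_rot: [0.503, 0.497, -0.503, 0.497]
contact_force: [0.5, 0.1, 0.6]
opening: 0.001
```

Request:
play_rows --rows '[[0,[0,-0.1,0],[0,0,0]],[0,[0,-0.2,0],[0,0,0]],[0,[0,-0.3,0],[0,0,0]],[0,[-0.1,-0.4,0],[0,0,0]],[0,[-0.1,-0.4,0.2],[0,0,0]],[0,[-0.1,-0.4,0.4],[0,0,0]],[0,[-0.1,-0.4,0.5],[0,0,0]],[0,[-0.1,-0.4,0.5],[0,0,0]],[0,[-0.1,-0.4,0.5],[0,0,0]]]'

```text
time: 11.97
eef_pos: [0.5119, -0.3044, 0.0416]
tcp_rot: [-0.504, -0.494, 0.504, -0.498]
contact_force: [-0.8, 0.4, 0.2]
opening: -0.002
```

```bash
python3 - <<'E'
from h import *
shot("top","t7.png",(240,190,450,330),3.8)
s=ctrl.get_state(); print(s["eef_pos"])
E
```

```text
[ 0.51150611 -0.3015859   0.04073673]
```

View pics/t7.png

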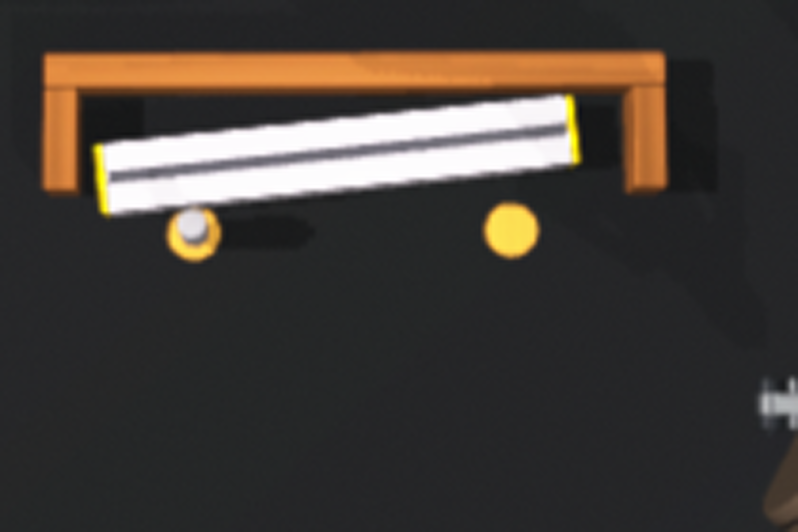

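The right end is in near the back rail at (573,130). The left end rests on the post at (102,180). Next I push on the left half, just right of the post.

```bash
python3 - <<'E'
from h import *
o,x,y=bay()
for b in ((-.11,.053),(-.018,.053)): print(rel([*(o+b[0]*x+b[1]*y)[:2],.010]))
E
```

```text
[ 0.10124604  0.11661439 -1.00690281]
[ 0.10185677  0.42328033 -1.00716849]
```

Request:
play_rows --rows '[[0,[0,0.1,-1.0],[0,0,0]],[0,[0,0.1,-1.0],[0,0,0]],[0,[0,0.1,-1.0],[0,0,0]],[0,[0,0.1,-1.0],[0,0,0]],[0,[0,0.1,-1.0],[0,0,0]],[0,[0,0.1,-1.0],[0,0,0]],[0,[0.05,0.1,-1.0],[0,0,0]],[0,[0.1,0.1,-1.0],[0,0,0]],[0,[0.1,0.12,-1.0],[0,0,0]],[0,[0.1,0.16,-1.0],[0,0,0]]]'

```text
time: 12.85
eef_pos: [0.5601, 0.003, 0.0082]
tcp_rot: [-0.501, -0.5, 0.503, -0.496]
contact_force: [0.5, 0.4, 0.7]
opening: -0.003
```

Request:
play_rows --rows '[[0,[0,0.06,0],[0,0,0]],[0,[0,0.11,0],[0,0,0]],[0,[0,0.14,0],[0,0,0]],[0,[0,0.17,0],[0,0,0]],[0,[0,0.2,0],[0,0,0]],[0,[0,0.225,0],[0,0,0]],[0,[0,0.245,0],[0,0,0]],[0,[0,0.26,0],[0,0,0]],[0,[0,0.265,0],[0,0,0]],[0,[0,0.27,0],[0,0,0]]]'

```text
time: 13.68
eef_pos: [0.643, -0.0003, 0.0098]
tcp_rot: [-0.502, -0.498, 0.504, -0.496]
contact_force: [-7.4, -0.7, 7.0]
opening: 0.003
```

Request:
play_rows --rows '[[0,[0,0.005,0],[0,0,0]],[0,[0,0.01,0],[0,0,0]],[0,[0,0.015,0],[0,0,0]],[0,[0,0.015,0],[0,0,0]]]'

```text
time: 14.02
eef_pos: [0.6436, -0.0005, 0.0098]
tcp_rot: [-0.499, -0.501, 0.506, -0.494]
contact_force: [-15.7, -2.5, 12.6]
opening: -0.001
```

Request:
play_rows --rows '[[0,[0,-0.06,0],[0,0,0]],[0,[0,-0.14,0],[0,0,0]],[0,[0,-0.14,0.1],[0,0,0]],[0,[0,-0.14,0.25],[0,0,0]],[0,[0,-0.14,0.4],[0,0,0]],[0,[0,-0.12,0.5],[0,0,0]],[0,[0,-0.08,0.5],[0,0,0]],[0,[0,-0.05,0.5],[0,0,0]],[0,[0,-0.03,0.5],[0,0,0]],[0,[0,-0.015,0.5],[0,0,0]]]'

```text
time: 14.85
eef_pos: [0.6422, -0.1494, 0.0097]
tcp_rot: [-0.502, -0.498, 0.503, -0.497]
contact_force: [-14.7, -4.4, 9.2]
opening: -0.0
```

Request:
play_rows --rows '[[0,[0,0.005,0],[0,0,0]],[0,[0,0.01,0],[0,0,0]],[0,[0,0.015,0],[0,0,0]],[0,[0,0.015,0],[0,0,0]]]'

```text
time: 15.18
eef_pos: [0.6421, -0.1494, 0.0097]
tcp_rot: [-0.498, -0.502, 0.505, -0.495]
contact_force: [-14.2, -2.9, 10.2]
opening: -0.001
```

Request:
play_rows --rows '[[0,[0,-0.1,0],[0,0,0]],[0,[0,-0.2,0],[0,0,0]],[0,[-0.1,-0.3,0],[0,0,0]],[0,[-0.3,-0.4,0],[0,0,0]],[0,[-0.4,-0.4,0.2],[0,0,0]],[0,[-0.4,-0.4,0.5],[0,0,0]],[0,[-0.4,-0.4,0.7],[0,0,0]],[0,[-0.4,-0.4,0.7],[0,0,0]],[0,[-0.4,-0.4,0.7],[0,0,0]]]'

```text
time: 15.93
eef_pos: [0.5253, -0.3445, 0.1288]
tcp_rot: [0.502, 0.498, -0.502, 0.498]
contact_force: [-0.0, 0.2, 0.4]
opening: 0.006
```

```bash
python3 - <<'E'
from h import *
shot("top","t8.png",(240,190,450,330),3.8)
s=ctrl.get_state(); print(s["eef_pos"],s["contact_force"])
E
```

```text
[ 0.52531099 -0.35287299  0.13068697] [-0.41280258 -4.44300714  1.61559683]
```

View pics/t8.png

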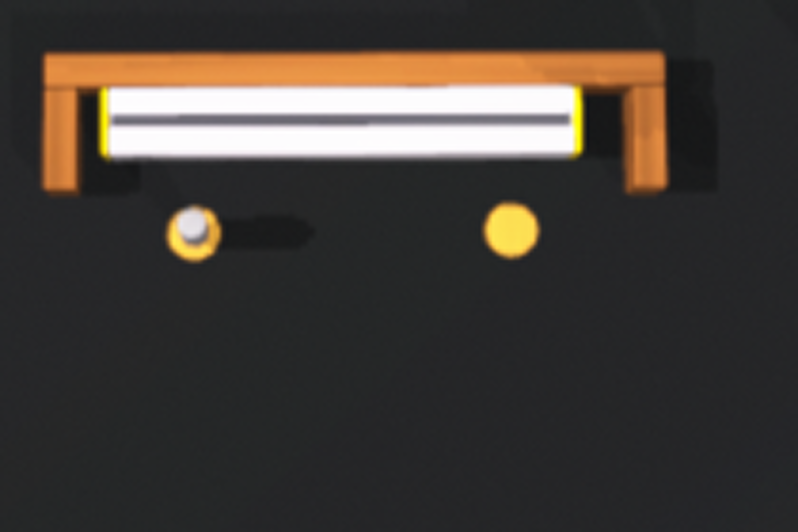

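The bar lies flush along the back rail, from (105,120) to (578,120), between the cheeks. I'll let the arm settle and check the force and the bystanders before handing in.

Request:
play_rows --rows '[[0,[0,0,0],[0,0,0]],[0,[0,0,0],[0,0,0]],[0,[0,0,0],[0,0,0]],[0,[0,0,0],[0,0,0]]]'

```text
time: 16.32
eef_pos: [0.525, -0.342, 0.1273]
tcp_rot: [0.502, 0.498, -0.502, 0.497]
contact_force: [-0.3, 0.0, -1.3]
opening: 0.0
```

```bash
python3 - <<'E'
from h import *
np.set_printoptions(precision=4,suppress=True)
d=shot("top","t9.png"); a=cv2.imread("pics/t1.png"); b=cv2.imread("pics/t9.png")
for n,(u0,v0,u1,v1) in dict(bottle=(125,190,172,232),jar=(290,148,322,182),mug=(450,170,525,222)).items():
    g=lambda i:np.float32(cv2.cvtColor(i[v0:v1,u0:u1],cv2.COLOR_BGR2GRAY)); print(n,cv2.phaseCorrelate(g(a),g(b)))
bar([(103,86),(580,86),(580,157),(103,157)]); print(ctrl.get_state()["contact_force"])
E
```

```text
bottle ((0.049909950688924454, 0.4910581115777397), 0.9809968478149838)
jar ((-0.08802397529204242, 0.06215940432790745), 0.8774279687139723)
mug ((0.5000484011884225, 0.004154834705840216), 0.9971494855998475)
L [0.6729 0.0797 0.024 ] [0.0105 0.1346] R [ 0.6699 -0.1789  0.024 ] [ 0.0113 -0.124 ] c [ 0.6714 -0.0496  0.024 ] [0.0109 0.0053] u [0.0117 0.9999 0.    ] slant bay -0.1674047052158369
line at post 0.010631358256185539
[-0.6523 -0.2344  0.0873]
```

```bash
python3 -c "
from plant import ctrl
print(ctrl.sign_off())"
```

```text
the job is handed in; nothing more can be done
None
```

The bar is stowed in the bay and the job is handed in at about 16 s of the 61 s allowed. No verdict came back, so the results below are from my own last checks.

With the fingers closed, I turned the bar to a slant of about 18° and pushed it lengthwise until its left end was behind the post. I then swung the right end in and pressed each half back against the rail.

- **On the way:** with the left end in behind the post, I measured that end at bay x of about 0 mm, roughly 58 mm from the post. The right end was at about −82 mm, so the first condition looked clearly met.
- **Bar at the end:** the end centres are at bay x of about +10.5 and +11.3 mm, against 10 mm for hard on the rail. The slant is about 0.2°, and the ends are at y of about +135 and −124 mm, well inside the cheeks.
- **Bystanders:** the bottle, jar and mug shifted by at most half a pixel in the top picture (about 1 mm), which is within the error of that comparison.
- **Robot:** it stands clear, with the force reading near zero. One reading just after the final retreat showed −4.4 N sideways. It was gone once the arm settled, so I took it as a stopping transient.

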